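# Loosen a caked spice jar and put it away

### The arm

A 7-joint arm with a two-finger parallel gripper is mounted at the origin on a cart in front of the work surface, level with it; the furniture and walls round the work are solid. World frame = base frame: x ahead of the robot, y to its left, z up, the work surface at z = 0. Lengths are in m, angles in rad, forces in N, time in s.
With the tool pointing down it reaches from about 0.35 to 0.9 m from the base axis. Payload 19.9 kg.
Tool frame: the origin (TCP) lies at the centre of the arm's flange, where the gripper is bolted on; the fingertips stand 199 mm ahead of it and the grasp point (between the pads) lies tcp_to_grasp ahead of it (tcp_to_grasp is the distance from the TCP to the grasp point, in m); z points along the fingers, x is the direction in which the jaws open and shut, and the axes are right-handed (so a half turn about z gives the same grasp; the last joint's range is limited). The gripper opens to 94 mm and grips with 3 to 60 N. Pads are 16 mm wide; open, the fingers measure 119 mm over their backs; the gripper's body (75 mm by 177 mm) begins 78 mm behind the grasp point.
Start: joints at [1.139, 0.417, -0.01, 1.614, 0.005, 1.111, -0.053], TCP at [0.238, -0.578, 0.405] pointing down, gripper open.
Joint ranges: [-2.81, 2.81], [-0.39, 2.02], [-1.27, 1.25], [0.06, 2.57], [-1.19, 4.33], [0.19, 2], [-2.82, 2.82]. Speed limits (rad/s): [1.89, 1.89, 2.39, 2.39, 3.01, 3.01, 3.01].

### API

Orientations are given as a unit quaternion [x, y, z, w].
In Python, from bench import observe, grab_frame, hand_in, tcp_to_grasp gives the robot as it stands. The module is installed in compiled form; this text tells all that it offers.
- The arm moves only by the tool jog_arm, never from a script. Its argument "rows" is a list that holds one entry, the list of rows, each a list of 5 numbers: the opening, from 0 (shut) to 1 (fully open), then the shift along the world's x, y, z in mm, then the turn about the world's z in rad. A call has 1 to 20 rows; each row is the pose to reach, as a shift and turn from the pose commanded when the call began; what a row does not reach only later rows make up. A row lasts 1/10 s, in which the tool goes at most 50 mm and 8.59 degrees, less where a joint would pass 70% of its speed; a pose out of reach is approached as far as the arm can. A call with a gripper value outside its range is refused whole. The fingers move at their own pace and stop on an object; "force" is the grip in N (left out, the last holds). Time passes only in rows, so rows that repeat a pose let the fingers close. It gives the time, the measured TCP pose, the force and the opening at its end, in the units of the state.
- observe(): the state, without advancing time (a new reading comes with each control period).
- grab_frame(name): name is "scene" or "top" or "wrist"; returns a dict with "image" (480x640x3 uint8, red, green, blue), "range_z" (480x640 float32, m along the optical axis (not along the pixel's ray), 0 where there is no reading), "fov_y" (degrees; the focal length in pixels is half the picture's height over the tangent of half this angle, whatever the lens; pixels are square), "cx", "cy" (the principal point, pixels), "k1" (the pictures are not rectified: a ray, as slopes to the right and down, at radius r is drawn at 1 + k1 r^2 times it, then the intrinsics apply), "R" (3x3) and "t" (3): a world point X has camera coordinates R X + t; the wrist camera has in their place "tool_from_camera" (4x4, takes a point from camera to tool coordinates, whose origin is the TCP and whose axes are the tool frame's). Camera axes: x right, y down, z forward; pixel columns grow to the right and rows downward; lengths in m; the calibration is good to about 2 mm. A picture is of the moment at which its call begins: read the wrist's pose just before it.
- hand_in(): hands the job in, once; it reports no verdict.
The state is a dict: "time_s": time; "joints": joint angles; "qd": joint speeds; "joint_efforts": joint torques, N m; "ee_pos": TCP position; "orientation": TCP orientation; "wrist_force": force on the tool from outside, world axes, zero at the start; "wrist_torque": the same for the moment, N m; "finger_gap": finger opening in m.
Only numpy, scipy, OpenCV 4.12 (cv2) and the standard library are available. Lean on these libraries where they do the work, as an engineer would, in place of code of your own. Each camera call takes 0.05 s, during which the arm holds its last target. There are 200 camera calls.

### The job

The spice in the green-capped jar has caked. Lift the jar, turn it upside down so that the cap points steeply downwards and hold it up like that for about two seconds, well clear of the worktop; then turn it back and set it down upright, gently, in the free bay of the wooden spice tray and let go. Do not drop it, and leave the other jars and the salt shaker where they stand.

Things in the scene. Friction and masses are not known exactly. Their poses are not given: they have to be found in the camera images.
- green_jar: the jar to treat: round clear spice jar with a green screw cap and green label, 46 mm across, 106 mm tall (cap from 85 mm up, 45 mm across), 0.11 kg. It starts upright on the worktop. Origin: centre of its underside; z runs along the jar towards the cap. Cap is fixed on.
- spice_tray: shallow light wooden tray, fixed, 74 (x) by 264 (y) by 26 mm high; floor and walls 6 mm thick, dividers 22 mm high; three square bays in a row along y, 62 mm inside, centres 95 mm apart, narrow empty 21 mm slots between. Origin: centre of the underside, z up, x roughly away from the robot. Two bays hold a jar, one (any of the three) is free.
- bay0 (a point): centre of the tray's bay floor at the tray's -y end (right, seen from the robot), 6 mm above the worktop; axes as the tray's
- bay1 (a point): centre of the tray's middle bay floor; axes as the tray's
- bay2 (a point): centre of the tray's bay floor at the tray's +y end (left); axes as the tray's
- brown_jar: round spice jar with a dark brown cap and a pale label, 41 mm across, 105 mm tall, standing in one of the bays; origin: centre of its underside. Leave it alone.
- blue_jar_small: round spice jar with a dark cap and a dark blue label, 41 mm across, 105 mm tall, standing in one of the bays; origin: centre of its underside. Leave it alone.
- salt_shaker: white salt shaker with a grey domed top, 44 mm across, 90 mm tall, standing on the worktop; origin: centre of its underside. Leave it alone.
There are look-alikes about, which are no part of the job. What is shaped like the green_jar but turquoise is not meant.

How it is judged:
By the outcome, as a careful person would: the job done as asked, in the order asked, and still so for the second after the job is handed in, with the robot touching nothing.
It also fails if it takes over 51 s, if anything falls off the work surface, if the arm or the gripper's body presses on something with over 40 N, if the wrist force passes 120 N, or if a joint passes its speed limit or range.

## Working session

There is one attempt and no reset: what is moved stays moved. The work goes in short steps, Python scripts to look and compute and a tool call to move; the robot and the scene stay as the last step left them, time stands still between calls to the robot, and variables do not carry over. Pictures are saved under pics/ and viewed, about 8 in all and at most 12, crops included, and the job is handed in when it is done.

Besides the shell and the picture viewer there is one more tool, called after "Request:" by a JSON object that holds its "fn" and its "kwargs". jog_arm: Moves the arm, as the interface text tells. Its arguments: {"type":"object","properties":{"rows":{"type":"array","items":{"type":"array","items":{"type":"array","items":{"type":"number"}}}},"force":{"type":"number"}},"required":["rows"]}

```bash
mkdir -p pics; ls
cat > h.py <<'E'
import numpy as np,cv2
from bench import observe,grab_frame,hand_in,tcp_to_grasp
from scipy.spatial.transform import Rotation as Rn
def cloud(f):
    F=240/np.tan(np.radians(f["fov_y"])/2)
    K=np.array([[F,0,f["cx"]],[0,F,f["cy"]],[0,0,1]]);v,u=np.mgrid[0:480,0:640]
    p=np.stack([u,v],-1).reshape(-1,1,2).astype(np.float64)
    s=cv2.undistortPoints(p,K,np.array([f["k1"],0,0,0.])).reshape(480,640,2)
    z=f["range_z"]; P=np.dstack([s*z[...,None],z])
    if "R" in f: W=(P-f["t"])@f["R"]
    else:
        o=observe();T=f["tool_from_camera"];P=P@T[:3,:3].T+T[:3,3]
        W=Rn.from_quat(o["orientation"]).apply(P.reshape(-1,3)).reshape(P.shape)+o["ee_pos"]
    W[z<=0]=np.nan; return W
def save(n,im): cv2.imwrite("pics/"+n+".png",cv2.cvtColor(im,cv2.COLOR_RGB2BGR))
E
python3 - <<'E'
from h import *
o=observe();print(o,tcp_to_grasp);print(Rn.from_quat(o["orientation"]).as_matrix().round(3))
for n in("scene","top"):
    f=grab_frame(n);save(n,f["image"]);np.save(n+".npy",cloud(f));print(n,f["fov_y"],f["k1"])
    if "R" in f:print(-f["R"].T@f["t"],f["R"].round(2))
E
```

```text
pics
{'time_s': 0.0, 'joints': array([ 1.13952721,  0.41798617, -0.01029018,  1.61418261,  0.00467729,
        1.11070102, -0.0530018 ]), 'qd': array([-2.59652798e-04,  2.46457754e-05,  7.81113327e-04, -9.13441510e-04,
       -1.06161589e-03,  3.02750483e-04,  9.59353253e-05]), 'joint_efforts': array([-3.42330159e-04, -8.51256609e+01,  6.38184752e-01, -4.25994515e+01,
       -4.89347312e-02,  1.85407087e-02,  1.23515201e-04]), 'ee_pos': array([ 0.2374331 , -0.5779955 ,  0.40401403]), 'orientation': array([ 8.30650388e-01, -5.56793984e-01, -5.41136437e-04, -3.15939878e-04]), 'wrist_force': array([-0.10547832,  0.96599172,  0.15210781]), 'wrist_torque': array([ 0.03786756,  0.0021467 , -0.02626629]), 'finger_gap': 0.09410547576248354} 0.1804
[[ 0.38  -0.925 -0.001]
 [-0.925 -0.38   0.001]
 [-0.001  0.    -1.   ]]
scene 46.631571467553584 -0.024719415263536115
[-0.2405828   0.78596976  0.62913169] [[-0.7  -0.71  0.02]
 [-0.38  0.34 -0.86]
 [ 0.6  -0.61 -0.51]]
top 53.82344021853107 -0.036044648075162215
[0.34791787 0.03979032 0.94213276] [[ 0.02 -1.   -0.02]
 [-0.99 -0.01 -0.14]
 [ 0.14  0.03 -0.99]]
```

View pics/scene.png

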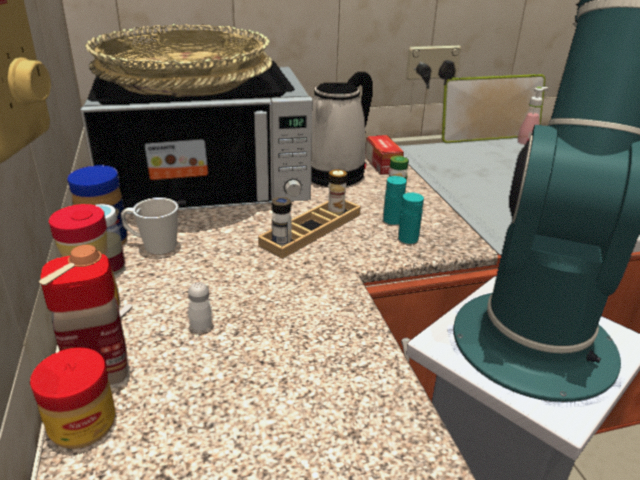

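View pics/top.png

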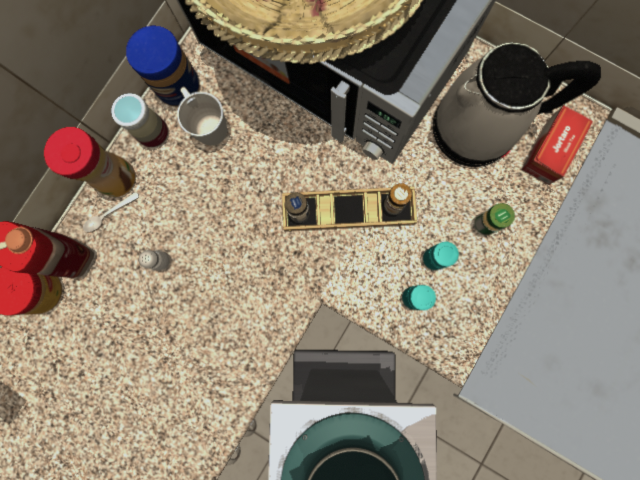

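The scene view shows the tray with its jars at (282,222) and (338,190), two turquoise jars at (395,200) and (411,218), and the green-capped jar behind them at (398,165). In the top view the candidates are the green cap at (500,216), turquoise at (443,255) and (421,297). I choose the green one. The free bay is the middle one (348,208).

Run:
```python
from h import *
W=np.load("top.npy");S=np.load("scene.npy");im=cv2.imread("pics/top.png")
def cl(W,c,r,zlo,zhi):
    d=np.hypot(W[...,0]-c[0],W[...,1]-c[1]);m=(d<r)&(W[...,2]>zlo)&(W[...,2]<zhi);return W[m]
for n,(u,v) in dict(green=(500,213),tq1=(445,252),tq2=(423,294),brown=(401,192),blue=(297,200),salt=(148,258),bay=(348,208),slotL=(326,210),kettle=(510,75),mw=(340,85)).items():
    c=W[v,u]; P=cl(W,c,.04,.04,.13);print(n,c.round(3),end=' ')
    if len(P)>20:
        T=P[P[:,2]>np.percentile(P[:,2],98)-.008]; print(len(P),"top ctr",((T.min(0)+T.max(0))/2).round(3),(np.ptp(T,axis=0)).round(3))
    else: print()
# tray rim
m=(W[...,2]>.018)&(W[...,2]<.032)&(W[...,0]>.4)&(W[...,0]<.75)&(abs(W[...,1]-.03)<.2)
lab=np.zeros(m.shape,np.uint8);lab[m]=1
n,L,st,ct=cv2.connectedComponentsWithStats(lab);i=1+st[1:,4].argmax();print(st[i])
P=W[L==i];r=cv2.minAreaRect(P[:,:2].astype(np.float32));print(r)
c=np.vstack([im[150:310,380:560]]);cv2.imwrite("pics/crop.png",cv2.resize(c,None,fx=4,fy=3.6,interpolation=2))
```

```text
green [ 0.506 -0.257  0.106] 806 top ctr [ 0.503 -0.26   0.105] [0.044 0.045 0.01 ]
tq1 [ 0.435 -0.157  0.106] 701 top ctr [ 0.432 -0.159  0.105] [0.043 0.044 0.009]
tq2 [ 0.36  -0.117  0.106] 660 top ctr [ 0.354 -0.117  0.105] [0.044 0.044 0.009]
brown [ 0.541 -0.079  0.113] 566 top ctr [ 0.538 -0.078  0.111] [0.039 0.038 0.009]
blue [0.524 0.107 0.111] 532 top ctr [0.52  0.11  0.111] [0.04  0.038 0.01 ]
salt [0.417 0.38  0.089] 444 top ctr [0.416 0.386 0.087] [0.03  0.028 0.01 ]
bay [0.531 0.013 0.007] 
slotL [0.527 0.057 0.006] 59 top ctr [0.52  0.094 0.11 ] [0.02  0.006 0.006]
kettle [ 0.697 -0.23   0.251] 
mw [0.683 0.034 0.24 ] 613 top ctr [0.685 0.029 0.125] [0.05  0.064 0.01 ]
[ 282  187  135   43 1369]
((0.5283563733100891, 0.01155409961938858), (0.07497324049472809, 0.264812171459198), 3.6342427730560303)
```

View pics/crop.png

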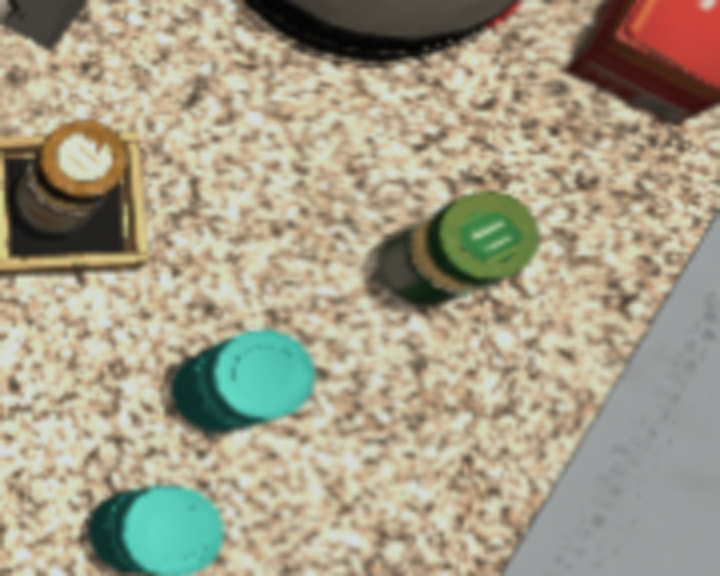

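The crop confirms one green-capped, green-labelled jar; both others are turquoise. The green jar is at (0.503, -0.260) and the free middle bay at (0.528, 0.012). The tool can't be tilted by the moves, so I will pivot the jar between the pads with a light grip, using the fixed tray wall and worktop, then let it swing by gravity.

Request:
{"fn": "jog_arm", "kwargs": {"rows": [[[1, 266, 318, 0, -0.39], [1, 266, 318, 0, -0.39], [1, 266, 318, 0, -0.39], [1, 266, 318, 0, -0.39], [1, 266, 318, 0, -0.39], [1, 266, 318, 0, -0.39], [1, 266, 318, 0, -0.39], [1, 266, 318, 0, -0.39], [1, 266, 318, 0, -0.39], [1, 266, 318, -40, -0.39], [1, 266, 318, -70, -0.39], [1, 266, 318, -70, -0.39]]], "force": 5}}

```text
time_s: 1.3
ee_pos: [0.5026, -0.2595, 0.3311]
orientation: [0.707, -0.707, -0.003, 0.001]
wrist_force: [-1.1, 0.3, 0.2]
finger_gap: 0.0941
```

Request:
{"fn": "jog_arm", "kwargs": {"rows": [[[1, 0, 0, -40, 0], [1, 0, 0, -70, 0], [1, 0, 0, -93, 0], [1, 0, 0, -93, 0], [0, 0, 0, -93, 0], [0, 0, 0, -93, 0], [0, 0, 0, -93, 0], [0, 0, 0, -93, 0], [0, 0, 0, -93, 0], [0, 0, 0, -93, 0]]], "force": 4}}

```text
time_s: 2.3
ee_pos: [0.5036, -0.2601, 0.2419]
orientation: [-0.707, 0.707, -0.0, 0.0]
wrist_force: [0.8, 0.3, 0.6]
finger_gap: 0.0494
```

Run:
```python
from h import *
o=observe();print(o["finger_gap"],o["ee_pos"],o["wrist_force"])
W=np.load("top.npy")
# microwave front near tray: nearest tall points
m=(W[...,2]>.05)&(W[...,0]>.58)&(abs(W[...,1]-.0)<.12);P=W[m]
for y in np.arange(-.1,.12,.03):
    q=P[abs(P[:,1]-y)<.015];print(round(y,2),len(q),q[:,0].min().round(3) if len(q) else None)
m=(abs(W[...,2])<.01);print(np.median(W[250:290,200:300,2]),W[300,330],W[260,230],W[330,280])
```

```text
0.049423153318341406 [ 0.50355106 -0.26013624  0.2418776 ] [0.81689989 0.34410999 0.56972477]
-0.1 2085 0.635
-0.07 2789 0.622
-0.04 3003 0.62
-0.01 2810 0.631
0.02 2620 0.659
0.05 2420 0.662
0.08 2078 0.675
0.11 1566 0.675
nan [ 0.3472487   0.04609453 -0.00195953] [0.42300842 0.24732304 0.00338662] [2.87144985e-01 1.43353703e-01 4.88646831e-06]
```

Request:
{"fn": "jog_arm", "kwargs": {"rows": [[[0, 0, 0, 0, 0], [0, 0, 0, 30, 0], [0, 0, 0, 75, 0], [0, 0, 0, 125, 0], [0, -20, 50, 130, 0], [0, -40, 100, 130, 0], [0, -60, 150, 130, 0], [0, -78, 200, 130, 0], [0, -78, 250, 130, 0], [0, -78, 272, 130, 0], [0, -78, 272, 90, 0], [0, -78, 272, 50, 0], [0, -78, 272, 15, 0], [0, -78, 272, 15, 0]]], "force": 4}}

```text
time_s: 3.7
ee_pos: [0.4242, 0.0119, 0.2536]
orientation: [0.707, -0.707, -0.002, 0.002]
wrist_force: [-0.4, 0.0, -0.4]
finger_gap: 0.0456
```

Run:
```python
from h import *
o=observe();print(o["finger_gap"],o["ee_pos"],o["wrist_force"])
f=grab_frame("scene");save("s2",cv2.resize(f["image"][120:300,200:440],None,fx=3,fy=3))
```

```text
0.045632426932227334 [0.42419892 0.01190168 0.25358814] [-0.36640964  0.0064155  -0.39311744]
```

View pics/s2.png

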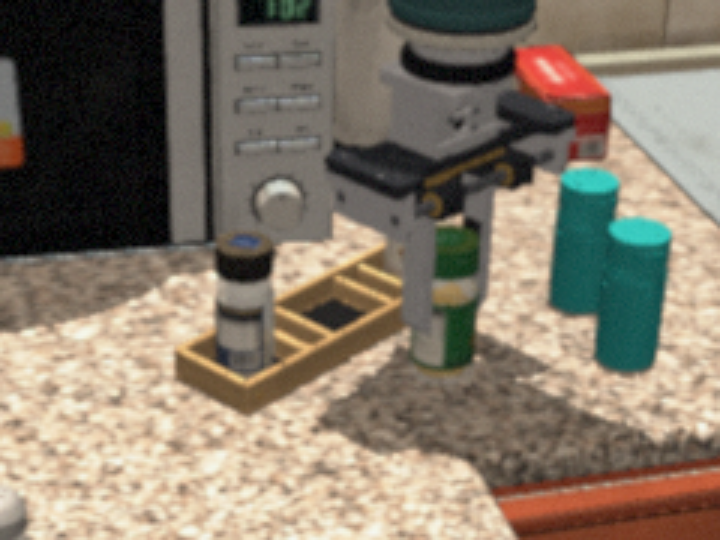

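The jar hangs upright in the grip (crop: cap (455,240), bottom (440,365)), in front of the free bay. Now I pivot it against the tray's front wall.

Request:
{"fn": "jog_arm", "kwargs": {"rows": [[[0, 40, 0, 0, 0], [0, 55, 0, 0, 0], [0, 67, 0, 0, 0], [0, 77, 0, 0, 0], [0, 87, 0, 0, 0], [0, 95, 0, -3, 0], [0, 102, 0, -6, 0], [0, 108, 0, -10, 0], [0, 112, 0, -13, 0], [0, 117, 0, -19, 0], [0, 117, 0, -19, 0]]], "force": 3}}

```text
time_s: 4.85
ee_pos: [0.5427, 0.0119, 0.2367]
orientation: [-0.707, 0.707, 0.0, -0.0]
wrist_force: [0.2, 0.6, -1.2]
finger_gap: 0.0453
```

Run:
```python
from h import *
o=observe();print(o["finger_gap"],o["ee_pos"],o["wrist_force"],o["wrist_torque"])
f=grab_frame("scene");save("s3",cv2.resize(f["image"][120:300,200:440],None,fx=3,fy=3))
```

```text
0.04532871483012727 [0.54272786 0.01186955 0.23673075] [ 0.17449097  0.56146362 -1.22095725] [ 0.06106687  0.06374194 -0.0418813 ]
```

View pics/s3.png

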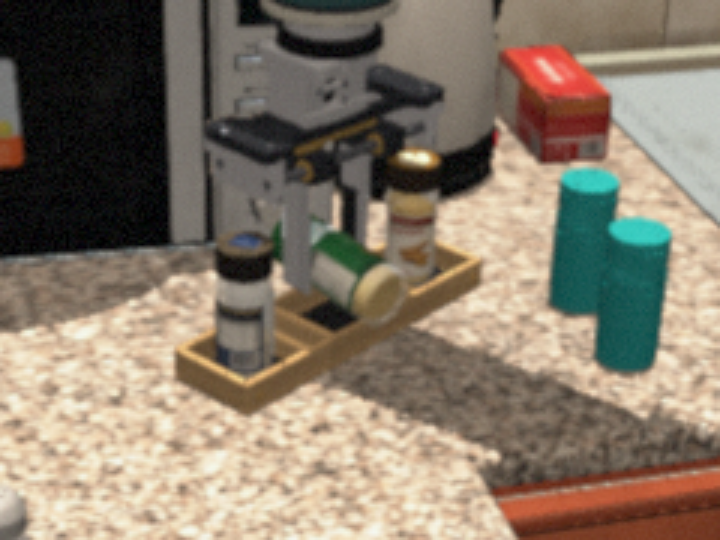

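The jar is now nearly horizontal, with its bottom at crop pixel (380,295) facing the robot. I'll lay it on the free worktop left of the tray, then regrip near its bottom.

Request:
{"fn": "jog_arm", "kwargs": {"rows": [[[0, 0, 0, 40, 0], [0, -10, 0, 85, 0], [0, -60, 10, 90, 0], [0, -105, 30, 90, 0], [0, -113, 80, 90, 0], [0, -113, 130, 90, 0], [0, -113, 180, 90, 0], [0, -113, 218, 80, 0], [0, -113, 218, 40, 0], [0, -113, 218, 10, 0], [0, -113, 218, -10, 0], [0, -113, 218, -22, 0], [0, -113, 218, -30, 0], [0, -113, 218, -31, 0], [0, -113, 218, -31, 0]]], "force": 4}}

```text
time_s: 6.4
ee_pos: [0.4297, 0.2299, 0.2072]
orientation: [-0.707, 0.707, -0.0, 0.0]
wrist_force: [0.1, 0.2, -0.3]
finger_gap: 0.0452
```

Run:
```python
from h import *
o=observe();print(o["finger_gap"],o["ee_pos"],o["wrist_force"],o["wrist_torque"])
f=grab_frame("scene");save("s4",cv2.resize(f["image"][160:340,150:390],None,fx=3,fy=3))
```

```text
0.04522345685077678 [0.42972366 0.22994853 0.20721257] [ 0.13390195  0.22702102 -0.31663073] [ 0.0155275   0.02770241 -0.01738077]
```

View pics/s4.png

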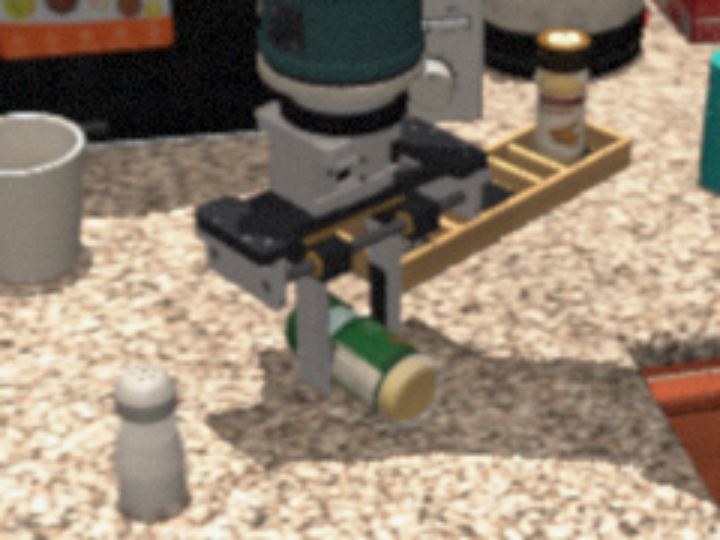

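The jar lies on the worktop with its bottom at (410,385), cap pointing away. Regrip near the bottom and lift.

Request:
{"fn": "jog_arm", "kwargs": {"rows": [[[0, 0, 0, -2, 0], [0.57, 0, 0, -2, 0], [0.57, 0, 0, -2, 0], [0.57, -23, 0, -2, 0], [0.57, -46, 0, -2, 0], [0.57, -46, 0, -2, 0], [0, -46, 0, -2, 0], [0, -46, 0, -2, 0], [0, -46, 0, -2, 0], [0, -46, 0, -2, 0], [0, -46, 0, 15, 0], [0, -46, 0, 35, 0], [0, -46, 0, 65, 0], [0, -46, 0, 105, 0], [0, -46, 0, 150, 0], [0, -46, 0, 180, 0], [0, -46, 0, 180, 0]]], "force": 4}}

```text
time_s: 8.15
ee_pos: [0.3845, 0.2303, 0.3903]
orientation: [-0.707, 0.707, -0.001, 0.003]
wrist_force: [1.0, 0.1, -2.2]
finger_gap: 0.0453
```

Run:
```python
from h import *
o=observe();print(o["finger_gap"],o["ee_pos"],o["wrist_force"],o["wrist_torque"])
f=grab_frame("scene");save("s5",cv2.resize(f["image"][100:340,130:390],None,fx=2.5,fy=2.5))
```

```text
0.04534220744361886 [0.38452702 0.2302525  0.3903032 ] [ 0.99945103  0.13416612 -2.19258507] [0.06305441 0.064303   0.04025956]
```

View pics/s5.png

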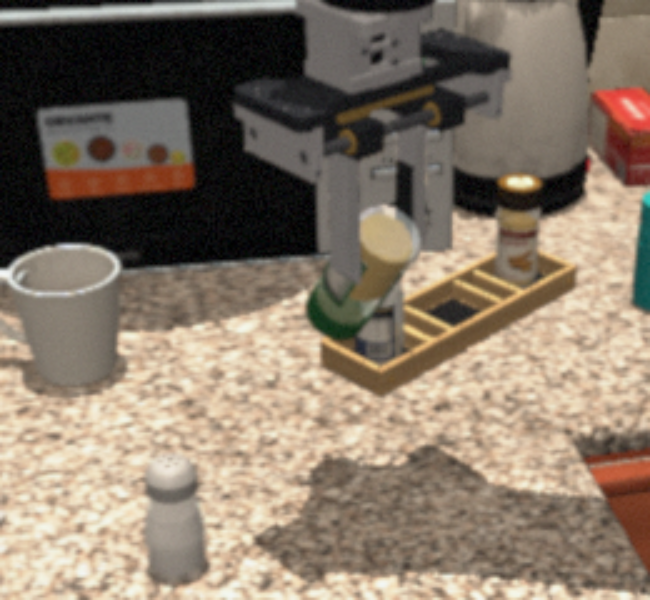

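The jar swung by itself: bottom at (388,240), cap at (335,305), about 55° below horizontal. I'll steepen it by pushing the cap end against the tray's front wall.

Request:
{"fn": "jog_arm", "kwargs": {"rows": [[[0, 10, -50, 0, 0], [0, 10, -100, 0, 0], [0, 10, -150, 0, 0], [0, 10, -200, 0, 0], [0, 10, -218, -10, 0], [0, 10, -218, -50, 0], [0, 10, -218, -90, 0], [0, 10, -218, -109, 0], [0, 30, -218, -109, 0], [0, 50, -218, -109, 0], [0, 65, -218, -109, 0], [0, 80, -218, -109, 0], [0, 92, -218, -109, 0], [0, 92, -218, -109, 0]]], "force": 3.5}}

```text
time_s: 9.6
ee_pos: [0.4763, 0.0118, 0.2767]
orientation: [-0.707, 0.707, 0.0, -0.0]
wrist_force: [-0.2, 0.9, -0.1]
finger_gap: 0.0449
```

Request:
{"fn": "jog_arm", "kwargs": {"rows": [[[0, -15, 0, 10, 0], [0, -40, 0, 50, 0], [0, -60, 0, 100, 0], [0, -60, 0, 140, 0], [0, -60, 0, 150, 0], [0, -60, 0, 150, 0]]]}}

```text
time_s: 10.2
ee_pos: [0.4153, 0.0118, 0.4285]
orientation: [-0.707, 0.707, -0.001, 0.001]
wrist_force: [-0.2, -0.3, -2.2]
finger_gap: 0.045
```

Run:
```python
from h import *
o=observe();print(o["finger_gap"],o["ee_pos"],o["wrist_force"],o["wrist_torque"])
f=grab_frame("scene");save("s6",cv2.resize(f["image"][70:310,200:460],None,fx=2.5,fy=2.5))
```

```text
0.04501923987707315 [0.4152705  0.01184792 0.42847666] [-0.15129576 -0.32233225 -2.15729878] [ 0.0045841   0.02870122 -0.03070247]
```

View pics/s6.png

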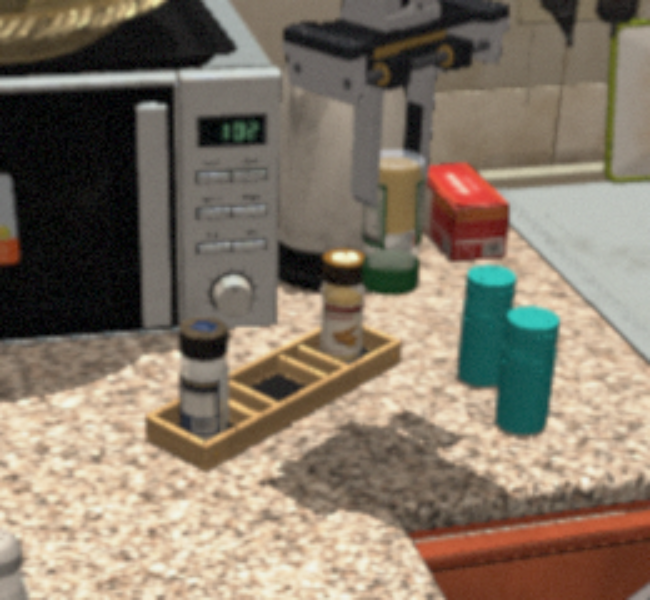

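Cap at (390,270), straight down, about 150 mm above the worktop. Hold for 2.5 s.

Request:
{"fn": "jog_arm", "kwargs": {"rows": [[[0, 0, 0, 0, 0], [0, 0, 0, 0, 0], [0, 0, 0, 0, 0], [0, 0, 0, 0, 0], [0, 0, 0, 0, 0], [0, 0, 0, 0, 0], [0, 0, 0, 0, 0], [0, 0, 0, 0, 0], [0, 0, 0, 0, 0], [0, 0, 0, 0, 0], [0, 0, 0, 0, 0], [0, 0, 0, 0, 0], [0, 0, 0, 0, 0], [0, 0, 0, 0, 0], [0, 0, 0, 0, 0], [0, 0, 0, 0, 0], [0, 0, 0, 0, 0], [0, 0, 0, 0, 0], [0, 0, 0, 0, 0], [0, 0, 0, 0, 0]]], "force": 4}}

```text
time_s: 12.25
ee_pos: [0.4155, 0.0119, 0.4276]
orientation: [-0.707, 0.707, 0.0, 0.0]
wrist_force: [0.3, -0.5, -1.3]
finger_gap: 0.0457
```

Request:
{"fn": "jog_arm", "kwargs": {"rows": [[[0, 0, 0, 0, 0], [0, 0, 0, 0, 0], [0, 0, 0, 0, 0], [0, 0, 0, 0, 0], [0, 0, 0, 0, 0]]]}}

```text
time_s: 12.75
ee_pos: [0.4155, 0.0119, 0.4276]
orientation: [-0.707, 0.707, 0.0, 0.0]
wrist_force: [-0.2, -0.2, -1.8]
finger_gap: 0.0453
```

Held about 2.5 s. Now pivot it back to near-horizontal against the same wall.

Request:
{"fn": "jog_arm", "kwargs": {"rows": [[[0, 0, 0, -40, 0], [0, 0, 0, -85, 0], [0, 5, 0, -125, 0], [0, 30, 0, -146, 0], [0, 50, 0, -146, 0], [0, 65, 0, -146, 0], [0, 80, 0, -146, 0], [0, 93, 0, -147, 0], [0, 105, 0, -149, 0], [0, 113, 0, -152, 0], [0, 120, 0, -156, 0], [0, 126, 0, -161, 0], [0, 130, 0, -166, 0], [0, 135, 0, -173, 0], [0, 135, 0, -173, 0]]], "force": 3.5}}

```text
time_s: 14.25
ee_pos: [0.5507, 0.0119, 0.2536]
orientation: [-0.707, 0.707, 0.0, -0.0]
wrist_force: [-0.2, -0.5, -0.4]
finger_gap: 0.045
```

Run:
```python
from h import *
o=observe();print(o["finger_gap"],o["ee_pos"],o["wrist_force"],o["wrist_torque"])
f=grab_frame("scene");save("s7",cv2.resize(f["image"][100:310,200:440],None,fx=2.5,fy=2.5))
```

```text
0.04499038234599745 [0.55066378 0.01185089 0.25362598] [-0.19530088 -0.5309802  -0.43250076] [-0.02976593 -0.03219008 -0.00595184]
```

View pics/s7.png

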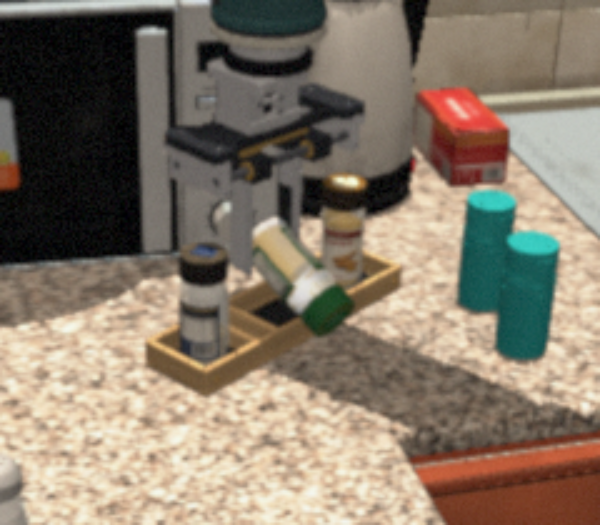

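The cap is at (325,305), tilted about 20° below horizontal towards the robot. Firmer grip, carry to the open worktop and lay it down.

Request:
{"fn": "jog_arm", "kwargs": {"rows": [[[0, 0, 0, 0, 0], [0, 0, 0, 0, 0], [0, 0, 0, 40, 0], [0, -10, 0, 85, 0], [0, -50, 10, 110, 0], [0, -85, 35, 110, 0], [0, -91, 80, 110, 0], [0, -91, 130, 110, 0], [0, -91, 180, 110, 0], [0, -91, 218, 90, 0], [0, -91, 218, 50, 0], [0, -91, 218, 20, 0], [0, -91, 218, 0, 0], [0, -91, 218, -15, 0], [0, -91, 218, -28, 0], [0, -91, 218, -38, 0], [0, -91, 218, -46, 0], [0, -91, 218, -49, 0], [0, -91, 218, -49, 0]]], "force": 10}}

```text
time_s: 16.2
ee_pos: [0.4594, 0.2299, 0.2055]
orientation: [-0.707, 0.707, 0.0, -0.0]
wrist_force: [-0.7, 0.1, 0.4]
finger_gap: 0.0452
```

Run:
```python
from h import *
o=observe();print(o["finger_gap"],o["ee_pos"],o["wrist_force"],o["wrist_torque"])
f=grab_frame("scene");save("s8",cv2.resize(f["image"][130:340,130:370],None,fx=2.5,fy=2.5))
```

```text
0.0451575182525529 [0.45938007 0.22988328 0.20547295] [-0.74431687  0.10802164  0.36867561] [-0.03371361  0.1449546   0.04128053]
```

View pics/s8.png

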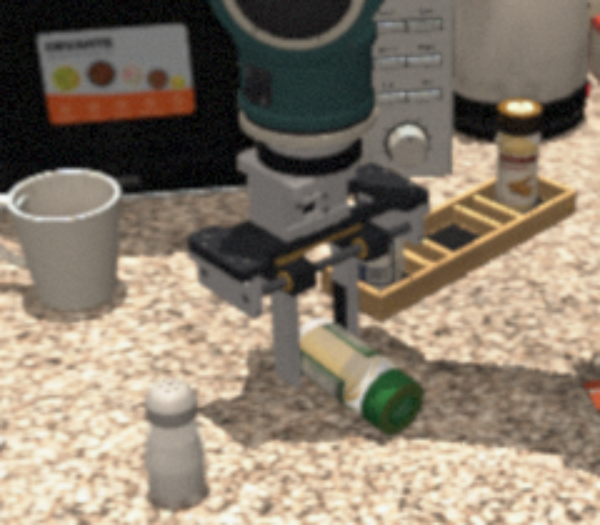

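The jar lies flat, cap at (390,400) towards the robot. Slide the open fingers to the cap, grip lightly, lift so the bottom swings down.

Request:
{"fn": "jog_arm", "kwargs": {"rows": [[[0.57, 0, 0, 0, 0], [0.57, 0, 0, 0, 0], [0.57, -25, 0, 0, 0], [0.57, -55, 0, 0, 0], [0.57, -80, 0, 0, 0], [0.57, -80, 0, 0, 0], [0, -80, 0, 0, 0], [0, -80, 0, 0, 0], [0, -80, 0, 0, 0], [0, -80, 0, 0, 0], [0, -80, 0, 0, 0], [0, -80, 0, 17, 0], [0, -80, 0, 37, 0], [0, -80, 0, 67, 0], [0, -80, 0, 107, 0], [0, -80, 0, 150, 0], [0, -80, 0, 185, 0], [0, -80, 0, 185, 0]]], "force": 4}}

```text
time_s: 18.05
ee_pos: [0.3806, 0.2303, 0.3947]
orientation: [-0.707, 0.707, -0.001, 0.003]
wrist_force: [0.3, -0.3, -1.5]
finger_gap: 0.0451
```

Run:
```python
from h import *
o=observe();print(o["finger_gap"],o["ee_pos"],o["wrist_force"],o["wrist_torque"])
f=grab_frame("scene");W=cloud(f);g=np.array(o["ee_pos"])-[0,0,.1804]
hsv=cv2.cvtColor(f["image"],cv2.COLOR_RGB2HSV)
m=(np.linalg.norm(W-g,axis=-1)<.13)&(W[...,2]<g[2]-.022)&(W[...,2]>.03)&(abs(W[...,1]-g[1])<.035)
P=W[m];print(g,len(P))
for z in np.arange(P[:,2].min(),g[2]-.02,.012):
    q=P[abs(P[:,2]-z)<.006]
    if len(q)>5:print(z.round(3),len(q),q[:,0].min().round(3),q[:,0].max().round(3),q[:,1].mean().round(3))
```

```text
0.04505525788065334 [0.3806119  0.23031929 0.3947313 ] [ 0.29292506 -0.31510809 -1.52140826] [ 0.05336565  0.01824478 -0.02534624]
[0.3806119  0.23031929 0.2143313 ] 898
0.117 37 0.382 0.402 0.242
0.129 129 0.379 0.418 0.247
0.141 140 0.374 0.414 0.248
0.153 147 0.371 0.413 0.247
0.165 152 0.367 0.415 0.247
0.177 160 0.364 0.41 0.247
0.189 133 0.362 0.407 0.246
```

The jar hangs from its cap about 15° off vertical, bottom leaning forward. Straighten at the wall, then move over the free bay.

Request:
{"fn": "jog_arm", "kwargs": {"rows": [[[0, 10, -50, 0, 0], [0, 15, -100, 0, 0], [0, 20, -150, 0, 0], [0, 20, -200, 0, 0], [0, 20, -218, -20, 0], [0, 20, -218, -60, 0], [0, 25, -218, -95, 0], [0, 35, -218, -111, 0], [0, 55, -218, -111, 0], [0, 70, -218, -111, 0], [0, 82, -218, -111, 0], [0, 89, -218, -111, 0], [0, 89, -218, -111, 0], [0, 75, -218, -105, 0], [0, 70, -218, -70, 0], [0, 90, -218, -60, 0], [0, 120, -218, -60, 0], [0, 148, -218, -60, 0], [0, 148, -218, -60, 0]]], "force": 4}}

```text
time_s: 20.0
ee_pos: [0.5292, 0.0118, 0.3305]
orientation: [-0.707, 0.707, -0.0, 0.0]
wrist_force: [0.5, -0.2, -1.1]
finger_gap: 0.0449
```

Run:
```python
from h import *
o=observe();print(o["finger_gap"],o["ee_pos"],o["wrist_force"],o["wrist_torque"])
f=grab_frame("scene");W=cloud(f);g=np.array(o["ee_pos"])-[0,0,.1804]
m=(np.linalg.norm(W-g,axis=-1)<.13)&(W[...,2]<g[2]-.022)&(W[...,2]>.03)&(abs(W[...,1]-g[1])<.035)
P=W[m];print(g,len(P))
for z in np.arange(P[:,2].min(),g[2]-.02,.012):
    q=P[abs(P[:,2]-z)<.006]
    if len(q)>5:print(z.round(3),len(q),q[:,0].min().round(3),q[:,0].max().round(3),q[:,1].mean().round(3))
save("s9",cv2.resize(f["image"][100:310,200:440],None,fx=2.5,fy=2.5))
```

```text
0.044938439511106286 [0.52922687 0.01181317 0.33053669] [ 0.45082285 -0.17983811 -1.05204453] [0.02813251 0.02907129 0.06295626]
[0.52922687 0.01181317 0.15013669] 605
0.057 41 0.508 0.544 0.028
0.069 95 0.507 0.544 0.027
0.081 106 0.506 0.543 0.028
0.093 110 0.505 0.547 0.029
0.105 101 0.506 0.54 0.027
0.117 106 0.506 0.542 0.028
0.129 46 0.506 0.542 0.027
```

View pics/s9.png

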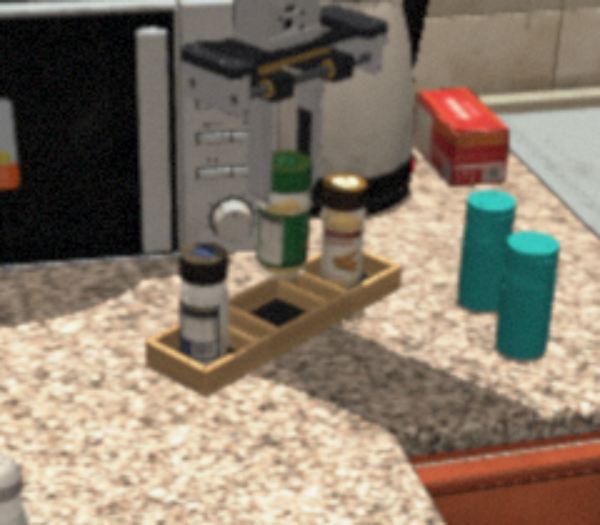

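The jar hangs vertical over the middle bay, cap at (292,170), bottom at (280,262). Lower it gently.

Request:
{"fn": "jog_arm", "kwargs": {"rows": [[[0, 0, 0, -20, 0], [0, 0, 0, -36, 0], [0, 0, 0, -42, 0], [0, 0, 0, -45, 0], [0, 0, 0, -47, 0], [0, 0, 0, -48, 0], [0, 0, 0, -49, 0], [0, 0, 0, -49, 0]]]}}

```text
time_s: 20.85
ee_pos: [0.5275, 0.0119, 0.2818]
orientation: [-0.707, 0.707, -0.0, 0.0]
wrist_force: [0.3, -0.4, -1.0]
finger_gap: 0.045
```

Request:
{"fn": "jog_arm", "kwargs": {"rows": [[[0, 0, 0, -1, 0], [0, 0, 0, -1, 0]]]}}

```text
time_s: 21.05
ee_pos: [0.5275, 0.0119, 0.2806]
orientation: [-0.707, 0.707, 0.0, 0.0]
wrist_force: [-0.1, 0.7, -1.1]
finger_gap: 0.0449
```

Request:
{"fn": "jog_arm", "kwargs": {"rows": [[[0, 0, 0, -1, 0], [0, 0, 0, -2, 0], [0, 0, 0, -2, 0]]]}}

```text
time_s: 21.35
ee_pos: [0.5279, 0.0119, 0.279]
orientation: [-0.707, 0.707, -0.0, 0.001]
wrist_force: [1.8, 0.7, 4.2]
finger_gap: 0.0452
```

Run:
```python
from h import *
F=[]
for i in range(4):
    f=grab_frame("scene");o=observe();F.append(o["wrist_force"][2])
print(F,o["ee_pos"])
f=grab_frame("top");W=cloud(f)
f=grab_frame("scene");W=cloud(f)
m=(np.hypot(W[...,0]-.528,W[...,1]-.0119)<.04)&(W[...,2]>.02)&(W[...,2]<.07)
h=cv2.cvtColor(f["image"],cv2.COLOR_RGB2HSV);g=(h[...,0]>40)&(h[...,0]<85)&(h[...,1]>90)
q=(np.hypot(W[...,0]-.528,W[...,1]-.0119)<.05)&g;print(np.percentile(W[q][:,2],[0,1,5,95,99,100]).round(4))
```

```text
[np.float64(4.6710714397998645), np.float64(5.448355628630104), np.float64(5.018864531416415), np.float64(5.319126814045899)] [0.5277177  0.01190212 0.27890875]
[0.02   0.0237 0.0312 0.3615 0.3873 0.3968]
```

Contact is clear (+5 N). Relieve 1 mm, open, then rise straight up.

Request:
{"fn": "jog_arm", "kwargs": {"rows": [[[0, 0, 0, 1, 0], [0.57, 0, 0, 1, 0], [0.57, 0, 0, 1, 0], [0.8, 0, 0, 1, 0], [0.8, 0, 0, 1, 0], [0.8, 0, 0, 20, 0], [0.8, 0, 0, 60, 0], [0.8, 0, 0, 110, 0], [0.8, 0, 0, 150, 0], [0.8, -50, 0, 160, 0], [0.8, -100, 0, 160, 0], [0.8, -120, 0, 160, 0], [0.8, -120, 0, 160, 0]]]}}

```text
time_s: 22.95
ee_pos: [0.4053, 0.0119, 0.4391]
orientation: [-0.707, 0.707, -0.001, 0.0]
wrist_force: [1.0, 0.3, 0.1]
finger_gap: 0.0754
```

Run:
```python
from h import *
o=observe();print(o["finger_gap"],o["ee_pos"],o["wrist_force"])
f=grab_frame("scene");W=cloud(f)
im=f["image"][100:310,200:440]
save("s10",cv2.resize(im,None,fx=2.5,fy=2.5))
t=grab_frame("top");V=cloud(t);save("t10",t["image"])
for n,c in dict(green=(.528,.012),brown=(.538,-.078),blue=(.52,.11),salt=(.416,.386),tq1=(.432,-.159)).items():
  for X in(W,V):
    d=np.hypot(X[...,0]-c[0],X[...,1]-c[1])<.03;P=X[d&(X[...,2]>.04)&(X[...,2]<.13)]
    if len(P)>20:
        T=P[P[:,2]>np.percentile(P[:,2],98)-.008];print(n,len(T),((T.min(0)+T.max(0))/2).round(3),P[:,2].max().round(3))
```

```text
0.07538598748675435 [0.40529461 0.01189595 0.43910805] [1.04831028 0.31471483 0.1148438 ]
green 193 [0.529 0.016 0.11 ] 0.115
brown 146 [ 0.542 -0.073  0.109] 0.114
blue 184 [0.523 0.113 0.11 ] 0.115
blue 21 [0.523 0.126 0.111] 0.113
salt 171 [0.42  0.389 0.086] 0.09
salt 196 [0.419 0.383 0.086] 0.091
tq1 178 [ 0.437 -0.156  0.104] 0.109
```

View pics/s10.png

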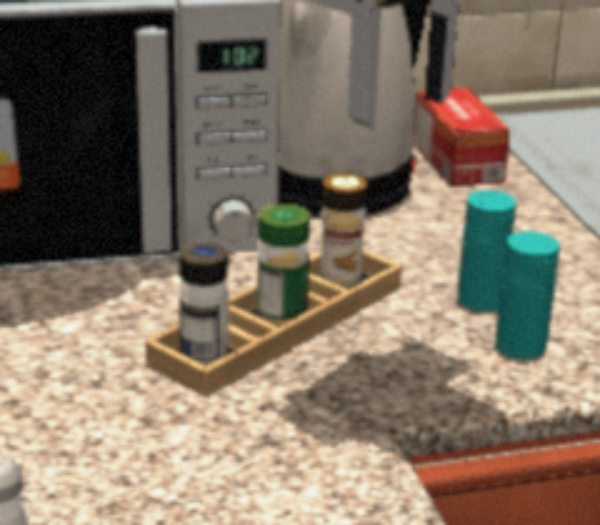

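The green jar stands upright in the middle bay (cap (284,222)), its top at 0.112 m as expected. The neighbours are unmoved and the gripper is clear.

```bash
python3 -c "
from bench import hand_in;print(hand_in())"
```

```text
the job is handed in; nothing more can be done
None
```

The green-capped jar now stands upright in the middle bay of the tray, released, and the job is handed in at about 23 s of the 51 s allowed.

- **How it was turned:** The moves can't tilt the tool, so I gripped the jar lightly and pivoted it between the pads. I tipped it against the tray's front wall, laid it on the worktop, regripped it near the bottom and let it swing cap-down. I then straightened it against the wall.
- **Inverted hold:** It was held cap straight down about 150 mm above the worktop for roughly 2.5 s. I turned it back the same way, gripping it by the cap.
- **Set-down:** I lowered it slowly into the bay. The floor contact read about 5 N, so I backed off 1 mm before opening the fingers.
- **Last checks:**
  - The green jar is at about (0.529, 0.016) m, upright, with its top at about 0.11 m.
  - The brown jar, blue jar and salt shaker match their starting positions within measuring error of about 5 mm.
  - The gripper is clear of everything.
- **Disagreement:** One top-camera reading of the blue jar was about 13 mm off in y. It had few points, probably because the gripper was in the way; the scene camera showed the jar unmoved.

The jar was laid on the worktop once on the way to being inverted and once on the way back. It was never dropped.

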